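Uncap the isolated gas outlet

ROBOT

A 6-joint arm with a two-finger parallel gripper is mounted at the origin on a cart in front of the work surface, level with it; the furniture and walls round the work are solid. World frame = base frame: x ahead of the robot, y to its left, z up, the work surface at z = 0. Lengths are in mm, angles in rad, forces in N, time in s.
With the tool pointing down it reaches from about 350 to 775 mm from the base axis. Payload 7.3 kg.
Tool frame: the origin (TCP) lies on the centre line of the jaws, within the pads' length; the fingertips stand 17 mm ahead of it and the grasp point (between the pads) lies 2 mm behind it; z points along the fingers, y is the line along which they close (so a half turn about z gives the same grasp; the last joint's range is limited). The gripper opens to 92 mm and grips with 3 to 60 N. Pads are 19 mm wide; open, the fingers measure 130 mm over their backs; the gripper's body (75 mm by 190 mm) begins 47 mm behind the grasp point.
Start: joints at [1.116, 0.342, 1.524, -0, 1.275, -0.146], TCP at [159.54, 500.19, 243.741] pointing down, gripper open.
Joint ranges: [-2.53, 2.53], [-0.77, 2.02], [0.04, 2.7], [-1, 4.14], [0.28, 2.66], [-3.11, 3.11]. Speed limits (rad/s): [2.57, 2.57, 3.14, 3.14, 3.14, 3.14].

INTERFACE

Orientations are given as [roll, pitch, yaw] about the fixed x, y, z axes, in that order (R = Rz(yaw) Ry(pitch) Rx(roll)).
In Python, from plant import bot gives the robot as it stands. The module is installed in compiled form; this text tells all that it offers.
- The arm moves only by the shell command python3 -m pendant 'ROWS'. ROWS is JSON, a list of rows, each a list of 3 entries, a list of its own where there are three numbers: the shift along the world's x, y, z as a fraction of full scale, then the turn, a rotation vector about the world's x, y, z as a fraction of full scale, then the opening, from -1 (shut) to 1 (fully open), so that 0 is half open. In form: [[[tx, ty, tz], [rx, ry, rz], claw], ...]. A call has exactly 10 rows; each row shifts and turns the commanded pose from where the row before left it; what a row does not reach is not made up. Full scale, the value 1, is 30 mm for a shift and 0.12 rad for a turn. A row lasts 1/12 s, in which the tool goes at most 41.7 mm and 7.16 degrees, less where a joint would pass 70% of its speed; a pose out of reach is approached as far as the arm can. A call with a number of a shift or a turn outside -1 to 1 is refused whole. A call with a gripper value outside its range is refused whole. The fingers move at their own pace and stop on an object; the grip force is fixed at half the most. Time passes only in rows, so rows that do not move let the fingers close, or fill a call up. It gives the time, the measured TCP pose, the force, the opening and the grip force at its end, in the units of the state.
- bot.get_obs(): the state, without advancing time (a new reading comes with each control period).
- bot.capture(name): name is "scene" or "top" or "wrist"; returns the picture (420x560x3 uint8, blue, green, red); there is no depth.
- bot.camera_params(name): a dict with "fovy" (degrees; the focal length in pixels is half the picture's height over the tangent of half this angle, whatever the lens; pixels are square), "cx", "cy" (the principal point, pixels), "camera_from_world" (4x4, takes a point from world to camera coordinates). Camera axes: x right, y down, z forward; pixel columns grow to the right and rows downward; lengths in mm; the calibration is good to about 2 mm. A picture is of the moment at which its call begins: read the wrist's pose just before it. camera_params takes no time and is no camera call; for the wrist camera it gives the pose at the moment of the call.
- bot.close_job(): hands the job in; it is judged then, once.
The state is a dict: "time": time; "joint_positions": joint angles; "dq": joint speeds; "tau": joint torques, N m; "tool_pos": TCP position; "tcp_rot": TCP orientation; "contact_force": force on the tool from outside, world axes, zero at the start; "moment": the same for the moment, N m; "grip_width": finger opening in mm; "finger_force": force on a finger pad.
Only numpy, scipy, OpenCV 4.12 (cv2) and the standard library are available. Lean on these libraries where they do the work, as an engineer would, in place of code of your own. Each camera call takes 0.05 s, during which the arm holds its last target. There are 200 camera calls.

TASK

The bench gas turret has two capped outlets, and a hose is to be fitted to the one that is shut off. Find the outlet whose yellow valve lever stands square across its pipe, unscrew the blanking cap from that outlet only (one outlet is for fuel gas and has a left-hand thread, the other an ordinary right-hand one, and the caps look alike, so try it both ways to find which way it loosens), and finish still holding that cap in the gripper, lifted clear, its underside at least 6 cm above its seat. Leave the live outlet's cap screwed home, both valve levers as they are, and the hose tail, spanner and dropper bottle where they are.

Things in the scene. Friction and masses are not known exactly. Their poses are not given: they have to be found in the camera images.
- turret: white pedestal of the gas turret, 176 x 256 x 30 mm, fixed to the worktop; origin at the centre of its underside, x away from the outlets' side to the valves' side, y along the row of the two outlets. The outlet axes are at x = -45 mm, y = +70 and -70 mm in its frame
- cap_1: steel blanking cap, one of two alike, 0.06 to 0.13 kg: knurled round head 38 mm across, 21 mm tall, on a 35 mm skirt; 43 mm tall in all. Origin: centre of its open underside, z up; grip the head at its middle, 32 mm above the origin. At the start it sits on an outlet, underside 80 mm and head 102 to 123 mm above the worktop. Which of the two outlets carries which cap is drawn
- cap_2: steel blanking cap, one of two alike, 0.06 to 0.13 kg: knurled round head 38 mm across, 21 mm tall, on a 35 mm skirt; 43 mm tall in all. Origin: centre of its open underside, z up; grip the head at its middle, 32 mm above the origin. At the start it sits on an outlet, underside 80 mm and head 102 to 123 mm above the worktop. Which of the two outlets carries which cap is drawn
- valve_1: ball-valve run with a brass outlet column at its front, left or right on the turret; origin under the column, 30 mm above the worktop, x pointing from the outlet back along its pipe. The cap over the origin is this run's cap. The valve spindle stands 55 mm behind the outlet axis; its yellow lever is 75 mm long, about 95 mm above the worktop
- valve_2: ball-valve run with a brass outlet column at its front, left or right on the turret; origin under the column, 30 mm above the worktop, x pointing from the outlet back along its pipe. The cap over the origin is this run's cap. The valve spindle stands 55 mm behind the outlet axis; its yellow lever is 75 mm long, about 95 mm above the worktop
- valve_1_lever (a joint): yellow lever of the run valve_1, 0 = the lever lies in line with the pipe, pointing back from the outlet: valve open, outlet live; 1.57 = square across the pipe: valve shut, outlet isolated. Stays where it is left
- valve_2_lever (a joint): yellow lever of the run valve_2, 0 = the lever lies in line with the pipe, pointing back from the outlet: valve open, outlet live; 1.57 = square across the pipe: valve shut, outlet isolated. Stays where it is left
- outlet_1 (a point): centre of the shoulder on which the cap of valve_1's outlet sits, 80 mm above the worktop. Nozzle inside the cap, 19 mm tall, with a two-start quick thread, its hand unseen (right-hand: loosens to +yaw). The wrong way the cap stops within 0.15 rad, then slips in the fingers (0.2 N m or more felt); the right way it turns easily, climbs 2.5 mm stays where left, and is free to lift from 1.15 to 2.1 rad, not before
- outlet_2 (a point): centre of the shoulder on which the cap of valve_2's outlet sits, 80 mm above the worktop. Nozzle inside the cap, 19 mm tall, with a two-start quick thread, its hand unseen (right-hand: loosens to +yaw). The wrong way the cap stops within 0.15 rad, then slips in the fingers (0.2 N m or more felt); the right way it turns easily, climbs 2.5 mm stays where left, and is free to lift from 1.15 to 2.1 rad, not before
- hose_tail: loose brass hose tail standing on its 29 mm hexagonal nut in front of the turret, 48 mm tall; origin at the centre of its underside. A bystander
- spanner: loose steel spanner 170 mm long lying right of the turret. A bystander
- dropper_bottle: loose white dropper bottle with a blue tip, 31 mm across and 94 mm tall, standing left of the turret. A bystander
Things that resemble listed ones, but are neither listed nor needed, are in the scene too. Leave any purple look-alike of the cap_1 alone.

How it is judged (in metres and radians):
At the end, for the whole second after the job is handed in: The shut outlet's cap is gripped by the fingers and held steady, its underside at least 45 mm above its seat; the other cap sits on the live outlet, within 4 mm of its seat and turned by less than 0.3 rad; neither lever has moved by more than about 0.35 rad ((((z of cap_1 in the frame of turret above 0.125 m and contact force between the fingers and cap_1 above 1 N and linear speed of cap_1 below 0.05 m/s) and (horizontal distance between cap_2 and outlet_1 below 0.006 m and z of cap_2 in the frame of turret below 0.084 m and angle between the x axis of cap_2 and the x axis of turret, either way round below 0.3 rad)) or ((z of cap_2 in the frame of turret above 0.125 m and contact force between the fingers and cap_2 above 1 N and linear speed of cap_2 below 0.05 m/s) and (horizontal distance between cap_1 and outlet_1 below 0.006 m and z of cap_1 in the frame of turret below 0.084 m and angle between the x axis of cap_1 and the x axis of turret, either way round below 0.3 rad))) and value of joint valve_1_lever below 0.35 rad and value of joint valve_2_lever above 1.2 rad); the arm keeps its last pose, push and grip.
It fails at once if the live outlet's cap is turned by more than 0.35 rad or lifted by more than 6 mm ((horizontal distance between cap_1 and outlet_1 below 0.05 m and (z of cap_1 in the frame of turret above 0.086 m or angle between the x axis of cap_1 and the x axis of turret, either way round above 0.35 rad)) or (horizontal distance between cap_2 and outlet_1 below 0.05 m and (z of cap_2 in the frame of turret above 0.086 m or angle between the x axis of cap_2 and the x axis of turret, either way round above 0.35 rad))).
It fails at once if a valve lever is moved by more than about 0.35 rad (not (value of joint valve_1_lever below 0.35 rad and value of joint valve_2_lever above 1.2 rad)).
It fails at once if the hose tail is pushed by more than 3 cm (distance of hose_tail from where it was at the start of the episode above 0.03 m).
It fails at once if the spanner is pushed by more than 3 cm (distance of spanner from where it was at the start of the episode above 0.03 m).
It fails at once if the dropper bottle is pushed by more than 3 cm (distance of dropper_bottle from where it was at the start of the episode above 0.03 m).
It also fails if it takes over 40 s, if anything falls off the work surface, if the arm or the gripper's body presses on something with over 40 N, if the wrist force passes 120 N, or if a joint passes its speed limit or range.

## Working session

There is one attempt and no reset: what is moved stays moved. The work goes in short steps, Python scripts to look and compute and a shell command to move; the robot and the scene stay as the last step left them, time stands still between calls to the robot, and variables do not carry over. Pictures are saved under pics/ and viewed, at most 10 in all, crops included, and the job is handed in when it is done.

```bash
mkdir -p pics; python3 - <<'E'
from plant import bot
import cv2
print(bot.get_obs())
for n in("scene","top"):
    cv2.imwrite(f"pics/{n}0.png",bot.capture(n)); p=bot.camera_params(n); print(n,p)
E
```

```text
{'time': 0.0, 'joint_positions': array([ 1.11601647e+00,  3.42716297e-01,  1.52504592e+00,  1.04089686e-05,
        1.27541136e+00, -1.46009400e-01]), 'dq': array([-8.62639550e-04, -1.70819271e-03,  2.56324549e-05,  2.44581389e-03,
       -1.65902388e-03,  7.79640144e-04]), 'tau': array([ 6.04382421e-04, -4.31247711e+01, -2.44216883e+01,  7.17212283e-02,
        5.60665573e-02, -1.83836064e-04]), 'tool_pos': array([159.34477742, 499.81636385, 243.03820146]), 'tcp_rot': array([-3.14003000e+00, -2.39857862e-04,  2.83281897e+00]), 'contact_force': array([0.48151084, 0.23704639, 0.33571726]), 'moment': array([ 0.00330835, -0.005642  , -0.03607006]), 'finger_force': 0.0, 'grip_width': 91.96818968254757}
scene {'fovy': 51.91629161106796, 'cx': 282.51956402169526, 'cy': 205.48870824736946, 'camera_from_world': array([[ 7.10086282e-01, -7.04022320e-01,  1.14036917e-02,
        -3.56601745e+02],
       [-2.65224775e-01, -2.82441942e-01, -9.21890649e-01,
         2.01043103e+02],
       [ 6.52252474e-01,  6.51597362e-01, -3.87282310e-01,
         5.30691036e+02],
       [ 0.00000000e+00,  0.00000000e+00,  0.00000000e+00,
         1.00000000e+00]])}
top {'fovy': 42.11928398867171, 'cx': 274.50005493228747, 'cy': 199.74928364625674, 'camera_from_world': array([[-1.96179232e-03, -9.99871873e-01, -1.58867687e-02,
         1.56122865e+01],
       [-9.96094401e-01,  3.35626312e-03, -8.82308275e-02,
         5.28305709e+02],
       [ 8.82728429e-02,  1.56516308e-02, -9.95973359e-01,
         1.14735442e+03],
       [ 0.00000000e+00,  0.00000000e+00,  0.00000000e+00,
         1.00000000e+00]])}
```

View pics/top0.png

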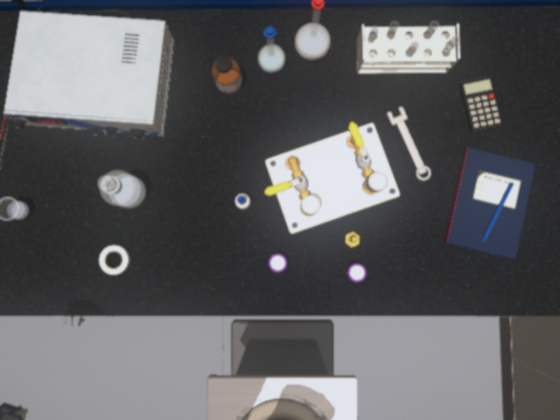

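View pics/scene0.png

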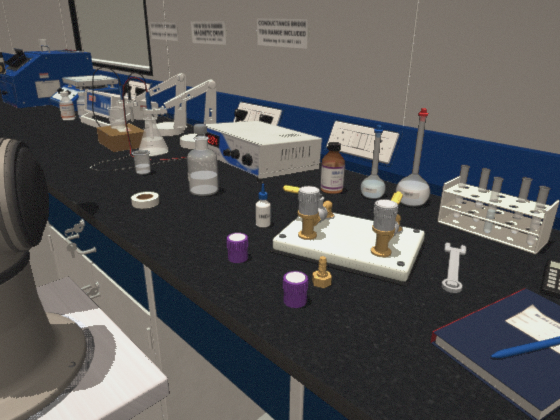

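The two top-view candidates with a steel cap are the left one at (311,204) and the right one at (377,182). The purple look-alikes at (277,262) and (357,272) are excluded. The left lever (yellow, 280,188) lies across its pipe, and the right one (356,137) lies along its pipe. So I choose the left cap, then check it in a close crop and measure it.

```bash
cat > h.py <<'E'
import numpy as np, cv2
def ray(p,uv):
    f=210/np.tan(np.radians(p["fovy"]/2)); M=p["camera_from_world"]; R=M[:3,:3]
    return -R.T@M[:3,3], R.T@np.array([(uv[0]-p["cx"])/f,(uv[1]-p["cy"])/f,1])
def plane(p,uv,z):
    c,d=ray(p,uv); return c+d*(z-c[2])/d[2]
def proj(p,X):
    f=210/np.tan(np.radians(p["fovy"]/2)); M=p["camera_from_world"]; q=M[:3,:3]@X+M[:3,3]
    return q[:2]/q[2]*f+[p["cx"],p["cy"]]
E
python3 - <<'E'
from plant import bot
from h import *
p=bot.camera_params("top"); s=bot.camera_params("scene"); im=cv2.imread("pics/top0.png")
hsv=cv2.cvtColor(im,cv2.COLOR_BGR2HSV)
# pedestal outline: fill of white region around
g=(im.min(2)>110).astype(np.uint8); g=cv2.morphologyEx(g,cv2.MORPH_CLOSE,np.ones((3,3)))
for c in cv2.findContours(g,0,2)[0]:
    if cv2.pointPolygonTest(c,(340,200),False)>0:
        (u,v),wh,a=cv2.minAreaRect(c); b=cv2.boxPoints(((u,v),wh,a)); B=[plane(p,q,30) for q in b]; print("ped",np.round(B),[np.linalg.norm(B[i]-B[i-1]).round() for i in range(4)],"ctr",np.mean(B,0).round(1))
y=cv2.inRange(hsv,(22,120,120),(34,255,255))
n,l,st,ce=cv2.connectedComponentsWithStats(y)
for i in range(1,n):
    if st[i,4]>20:
        pts=np.argwhere(l==i)[:,::-1]; W=np.array([plane(p,q,95)[:2] for q in pts]); w,V=np.linalg.eigh(np.cov(W.T)); print("yel",ce[i].round(),st[i,4],W.mean(0).round(),"dir",np.degrees(np.arctan2(V[1,1],V[0,1])).round())
for n_,uv in(("L",(311,204)),("R",(377,182))): print(n_,plane(p,uv,123).round(1))
print("bottle tip",plane(p,(242,201),94).round())
cv2.imwrite("pics/crop1.png",cv2.resize(im[110:240,225:425],None,fx=4,fy=4,interpolation=cv2.INTER_CUBIC))
E
```

```text
ped [[ 615.   39.   30.]
 [ 700. -201.   30.]
 [ 535. -255.   30.]
 [ 452.  -18.   30.]] [np.float64(173.0), np.float64(255.0), np.float64(173.0), np.float64(251.0)] ctr [ 575.7 -109.    30. ]
yel [356. 134.] 191 [ 655. -152.] dir -159.0
yel [276. 189.] 181 [545.  11.] dir 109.0
yel [352. 239.] 138 [ 442. -142.] dir 68.0
L [510.9 -58.9 123. ]
R [ 553.8 -188.7  123. ]
bottle tip [520.  79.  94.]
```

View pics/crop1.png

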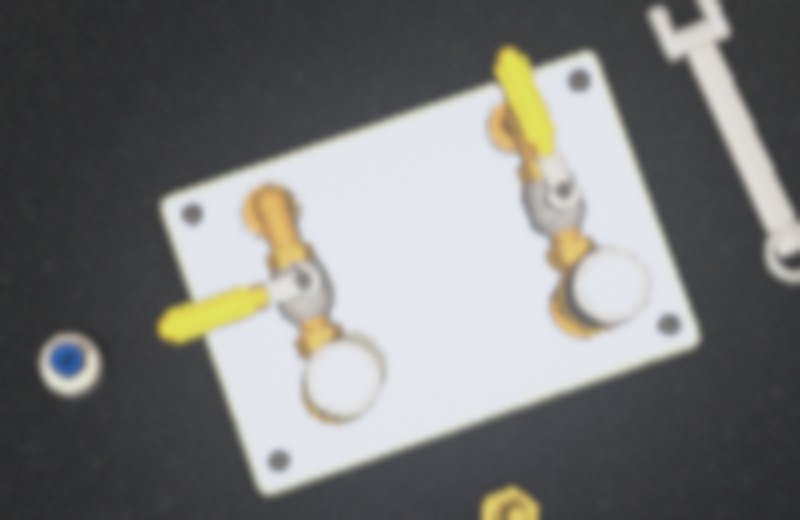

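The crop shows the left cap at (343,376), i.e. full-image (310.8,204). The left lever is square across its pipe, and the right lever lies along its pipe. The cap's world position of about (510.5,-58.4) agrees with the pedestal geometry (510.1,-57.8, yaw 19.3°). The next move goes above it, with the tool yaw brought to 0.337.

```bash
python3 -m pendant '[[[0.58,-0.93,0],[0,0,-1],0.3],[[0.58,-0.93,0],[0,0,-1],0.3],[[0.58,-0.93,0],[0,0,-1],0.3],[[0.58,-0.93,0],[0,0,-1],0.3],[[0.58,-0.93,0],[0,0,-1],0.3],[[0.58,-0.93,0],[0,0,-1],0.3],[[0.58,-0.93,0],[0,0,-1],0.3],[[0.58,-0.93,0],[0,0,-1],0.3],[[0.58,-0.93,0],[0,0,-1],0.3],[[0.58,-0.93,0],[0,0,-1],0.3]]'
```

```text
time: 0.93
tool_pos: [333.9, 219.7, 243.6]
tcp_rot: [-3.141, 0.0, 1.627]
contact_force: [-0.3, 0.2, 0.1]
grip_width: 59.5
finger_force: 0.0
```

```bash
python3 -m pendant '[[[0.58,-0.93,0],[0,0,-1],0.3],[[0.58,-0.93,0],[0,0,-1],0.3],[[0.58,-0.93,0],[0,0,-1],0.3],[[0.58,-0.93,0],[0,0,-1],0.3],[[0.58,-0.93,0],[0,0,-1],0.3],[[0.58,-0.93,0],[0,0,-1],0.3],[[0.58,-0.93,0],[0,0,-1],0.3],[[0.58,-0.93,0],[0,0,-1],0.3],[[0.58,-0.93,0],[0,0,-0.7],0.3],[[0,0,0],[0,0,0],0.3]]'
python3 - <<'E'
from plant import bot
from h import *
p=bot.camera_params("wrist"); o=bot.get_obs(); cv2.imwrite("pics/w1.png",bot.capture("wrist"))
print(o["tool_pos"],o["tcp_rot"],o["joint_positions"],o["moment"],p); print(proj(p,np.array([510.5,-58.4,123])))
E
```

```text
time: 1.77
tool_pos: [492.5, -34.4, 243.2]
tcp_rot: [3.139, 0.0, 0.581]
contact_force: [-0.4, 0.2, 0.2]
grip_width: 59.7
finger_force: 0.0
[492.52274871 -34.35380144 243.15889354] [3.13943416e+00 1.86653477e-04 5.80648496e-01] [-0.22399925  0.28467319  1.60884143 -0.00172073  1.24665252  0.76669526] [-0.09364887  0.1299214   0.00668162] {'fovy': 63.184999374221896, 'cx': 281.73924222213975, 'cy': 201.42490800467678, 'camera_from_world': array([[ 5.48561554e-01, -8.36109480e-01,  1.07677924e-03,
        -2.98170804e+02],
       [-8.04976261e-01, -5.27786379e-01,  2.71025381e-01,
         3.43571783e+02],
       [-2.26038581e-01, -1.49540886e-01, -9.62571599e-01,
         4.96318679e+02],
       [ 0.00000000e+00,  0.00000000e+00,  0.00000000e+00,
         1.00000000e+00]])}
[320.54768683 197.38465455]
```

View pics/w1.png

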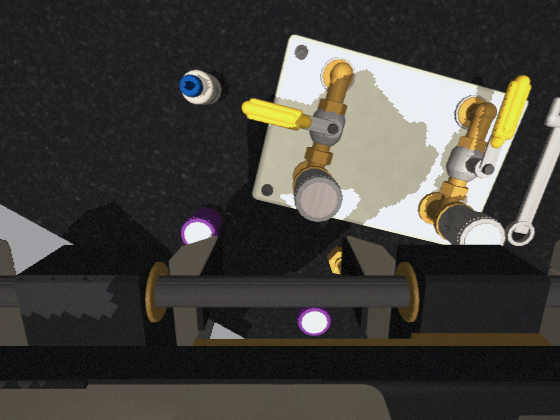

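The wrist view shows the left cap's top at (319.5,199) against a prediction of (320.5,197.4). Its lever is across the pipe, so the position is confirmed, refined to (509.8,-58.3).

```bash
python3 -m pendant '[[[0.29,-0.4,0],[0,0,-1],0.3],[[0.29,-0.4,0],[0,0,-1],0.3],[[0,0,-0.8],[0,0,0],0.3],[[0,0,-0.8],[0,0,0],0.3],[[0,0,-0.8],[0,0,0],0.3],[[0,0,-0.8],[0,0,0],0.3],[[0,0,0],[0,0,0],0.3],[[0,0,0],[0,0,0],0.3],[[0,0,0],[0,0,0],0.3],[[0,0,0],[0,0,0],0.3]]'
```

```text
time: 2.65
tool_pos: [508.4, -53.8, 149.4]
tcp_rot: [3.14, -0.002, 0.35]
contact_force: [-0.3, -0.1, 0.2]
grip_width: 59.6
finger_force: 0.0
```

```bash
python3 -m pendant '[[[0.05,-0.15,0],[0,0,0],0.3],[[0,0,-0.4],[0,0,0],0.3],[[0,0,-0.4],[0,0,0],0.3],[[0,0,-0.4],[0,0,0],0.3],[[0,0,0],[0,0,0],0.3],[[0,0,0],[0,0,0],-0.4],[[0,0,0],[0,0,0],-1],[[0,0,0],[0,0,0],-1],[[0,0,0],[0,0,0],-1],[[0,0,0],[0,0,0],-1]]'; python3 -c "
from plant import bot
o=bot.get_obs();print(o['moment'],o['joint_positions'])"
```

```text
time: 3.48
tool_pos: [509.5, -58.5, 112.6]
tcp_rot: [3.141, -0.001, 0.349]
contact_force: [-0.4, -1.3, 3.4]
grip_width: 37.1
finger_force: 30.0
[-0.09550365  0.21853624  0.01075592] [-2.63855547e-01  4.66170402e-01  1.73539317e+00 -1.51050941e-04
  9.38340004e-01  9.58147798e-01]
```

```bash
python3 -m pendant '[[[0,0,0],[0,0,0.3],-1],[[0,0,0],[0,0,0.3],-1],[[0,0,0],[0,0,0.3],-1],[[0,0,0],[0,0,0.3],-1],[[0,0,0],[0,0,0.3],-1],[[0,0,0],[0,0,0.3],-1],[[0,0,0],[0,0,0.3],-1],[[0,0,0],[0,0,0],-1],[[0,0,0],[0,0,0],-1],[[0,0,0],[0,0,0],-1]]'; python3 -c "
from plant import bot
o=bot.get_obs();print(o['moment'])"
```

```text
time: 4.32
tool_pos: [509.6, -58.5, 112.4]
tcp_rot: [3.14, -0.001, 0.599]
contact_force: [0.8, -0.0, 4.5]
grip_width: 37.6
finger_force: 30.0
[ 0.00209633  0.0514786  -0.73912811]
```

The moment of -0.74 N m resists +yaw, so this is a left-hand thread. I turn it to -yaw.

```bash
python3 -m pendant '[[[0,0,0],[0,0,-0.5],-1],[[0,0,0],[0,0,-0.8],-1],[[0,0,0.005],[0,0,-0.8],-1],[[0,0,0.005],[0,0,-0.8],-1],[[0,0,0.005],[0,0,-0.8],-1],[[0,0,0.005],[0,0,-0.8],-1],[[0,0,0.005],[0,0,-0.8],-1],[[0,0,0.005],[0,0,-0.8],-1],[[0,0,0.005],[0,0,-0.8],-1],[[0,0,0],[0,0,0],-1]]'; python3 -c "
from plant import bot
o=bot.get_obs();print(o['moment'])"
```

```text
time: 5.15
tool_pos: [509.7, -58.6, 113.8]
tcp_rot: [3.141, -0.002, -0.232]
contact_force: [0.9, -0.1, 7.0]
grip_width: 37.1
finger_force: 30.0
[-0.06217756  0.15085597  0.03922042]
```

```bash
python3 -m pendant '[[[0,0,0.006],[0,0,-0.85],-1],[[0,0,0.006],[0,0,-0.85],-1],[[0,0,0.006],[0,0,-0.85],-1],[[0,0,0.006],[0,0,-0.85],-1],[[0,0,0.006],[0,0,-0.85],-1],[[0,0,0.006],[0,0,-0.85],-1],[[0,0,0],[0,0,-0.85],-1],[[0,0,0],[0,0,-0.85],-1],[[0,0,0],[0,0,0],-1],[[0,0,0],[0,0,0],-1]]'; python3 -c "
from plant import bot
o=bot.get_obs();print(o['moment'])"
```

```text
time: 5.98
tool_pos: [508.6, -58.3, 113.5]
tcp_rot: [3.141, 0.001, -1.04]
contact_force: [0.0, 0.3, -0.9]
grip_width: 37.3
finger_force: 30.0
[0.01245996 0.16560635 0.02660849]
```

```bash
python3 -m pendant '[[[0,0,0.1],[0,0,0],-1],[[0,0,0.1],[0,0,0],-1],[[0,0,0.1],[0,0,0],-1],[[0,0,0.1],[0,0,0],-1],[[0,0,0.1],[0,0,0],-1],[[0,0,0.1],[0,0,0],-1],[[0,0,0],[0,0,0],-1],[[0,0,0],[0,0,0],-1],[[0,0,0],[0,0,0],-1],[[0,0,0],[0,0,0],-1]]'
```

```text
time: 6.82
tool_pos: [508.9, -58.4, 131.7]
tcp_rot: [3.141, 0.0, -1.043]
contact_force: [0.5, -0.5, -1.0]
grip_width: 37.2
finger_force: 30.0
```

```bash
python3 -m pendant '[[[0,0,0.2],[0,0,0],-1],[[0,0,0.4],[0,0,0],-1],[[0,0,0.4],[0,0,0],-1],[[0,0,0.4],[0,0,0],-1],[[0,0,0.4],[0,0,0],-1],[[0,0,0.4],[0,0,0],-1],[[0,0,0.2],[0,0,0],-1],[[0,0,0],[0,0,0],-1],[[0,0,0],[0,0,0],-1],[[0,0,0],[0,0,0],-1]]'
python3 - <<'E'
from plant import bot
import cv2
cv2.imwrite("pics/s2.png",cv2.resize(bot.capture("scene")[100:340,180:500],None,fx=2.4,fy=2.4))
E
```

```text
time: 7.65
tool_pos: [508.6, -58.3, 203.2]
tcp_rot: [3.141, 0.001, -1.043]
contact_force: [-0.1, 0.1, -1.5]
grip_width: 37.0
finger_force: 30.0
```

View pics/s2.png

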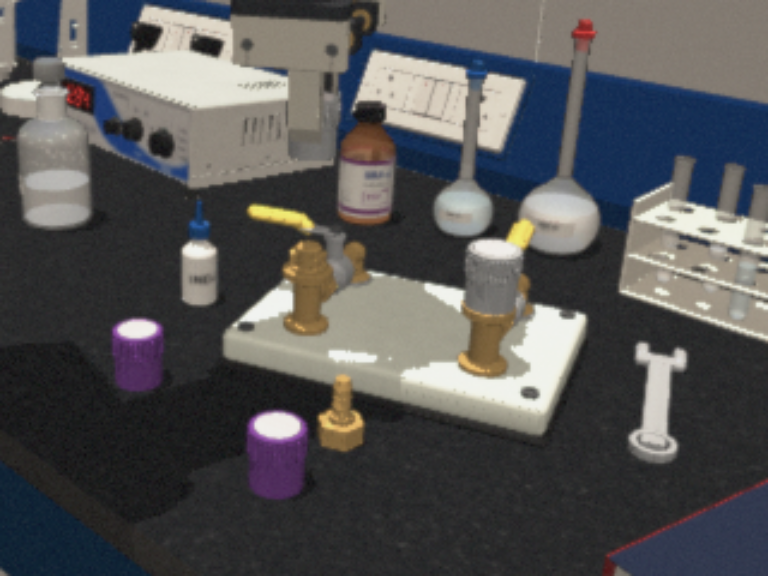

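The left outlet is bare at (308,255). The cap is in the fingers at about (312,130), the right cap is still seated at (493,270), and the levers and bystanders have not moved. I hand the job in.

```bash
python3 -c "
from plant import bot
print(bot.close_job())"
```

```text
the job is handed in; nothing more can be done
None
```

I handed the job in at about 7.7 s. The shut (left) outlet's cap, which had a left-hand thread, is unscrewed and held in the gripper about 9 cm above its seat. In the last picture the live cap, both levers, hose tail, spanner and dropper bottle look undisturbed, but the hand-in returned no verdict.

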